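Clock a knocked tube carousel and park its high spot at the gauge

ROBOT

A 6-joint arm with a two-finger parallel gripper is mounted at the origin on the work surface. World frame = base frame: x ahead of the robot, y to its left, z up, the work surface at z = 0. Lengths are in m, angles in rad, forces in N, time in s.
With the tool pointing down it reaches from about 0.35 to 0.95 m from the base axis. Payload 17.4 kg.
Tool frame: the origin (TCP) lies where the fingers leave the gripper's body, on its centre line; the fingertips stand 84 mm ahead of it and the grasp point (between the pads) lies robot.pinch_z ahead of it (robot.pinch_z is the distance from the TCP to the grasp point, in m); x points along the fingers, y is the direction in which the jaws open and shut, and the axes are right-handed (so a half turn about x gives the same grasp; the last joint's range is limited). The gripper opens to 93 mm and grips with 3 to 60 N. Pads are 15 mm wide; open, the fingers measure 128 mm over their backs; the gripper's body (75 mm by 188 mm) begins 65 mm behind the grasp point.
Start: joints at [1.217, 0.116, 1.442, -0, 1.584, -0.038], TCP at [0.21, 0.642, 0.303] pointing down, gripper open.
Joint ranges: [-2.83, 2.83], [-0.83, 2.19], [0.07, 2.5], [-1.14, 4.28], [0.01, 3], [-2.97, 2.97]. Speed limits (rad/s): [1.89, 1.89, 2.22, 3.14, 3.14, 3.14].

INTERFACE

Orientations are given as a 3x3 rotation matrix whose columns are the frame's x, y, z axes.
In Python, from station import robot gives the robot as it stands. The module is installed in compiled form; this text tells all that it offers.
- The arm moves only by the shell command python3 -m creep 'ROWS' [OPENING] [FORCE]. ROWS is a JSON object of lists of equal length, an entry for each row: "delta_pos": the shift along the world's x, y, z in mm, a list of three; "dr": the turn, a rotation vector about the world's x, y, z in rad, a list of three. A call has 1 to 8 rows; each row shifts and turns the commanded pose from where the row before left it; what a row does not reach is not made up. A row lasts 1/10 s, in which the tool goes at most 50 mm and 8.59 degrees, less where a joint would pass 70% of its speed; a pose out of reach is approached as far as the arm can. A call is refused whole if a number of a shift passes 50 or a number of a turn 0.15, either way. A call with a gripper value outside its range is refused whole. OPENING is the closure in counts, from 0 (fully open) to 255 (shut), set as the call begins (- or left out, the last holds). The fingers move at their own pace and stop on an object; FORCE is the grip in N (left out, the last holds). Time passes only in rows, so rows that do not move let the fingers close. It gives the time, the measured TCP pose, the force and the opening at its end, in the units of the state.
- robot.read_state(): the state, without advancing time (a new reading comes with each control period).
- robot.capture(name): name is "scene" or "top"; returns a dict with "frame" (384x512x3 uint8, blue, green, red), "mtx" (3x3 intrinsics, pixels), "R" (3x3) and "t" (3): a world point X has camera coordinates R X + t. Camera axes: x right, y down, z forward; pixel columns grow to the right and rows downward; lengths in m; the calibration is good to about 2 mm. A picture is of the moment at which its call begins. There is no depth.
- robot.job_done(): hands the job in, once; it reports no verdict.
The state is a dict: "time_s": time; "q": joint angles; "dq": joint speeds; "joint_efforts": joint torques, N m; "ee_pos": TCP position; "ee_rot": TCP orientation; "force": force on the tool from outside, world axes, zero at the start; "torque": the same for the moment, N m; "finger_gap": finger opening in m.
Only numpy, scipy, OpenCV 4.12 (cv2) and the standard library are available. Lean on these libraries where they do the work, as an engineer would, in place of code of your own. Each camera call takes 0.05 s, during which the arm holds its last target.

TASK

The tube carousel has been dropped and its rim is bulged: slide the dial gauge in by its grip post until the plunger is pushed in about half its travel on the rim, let go of it, and take the carousel by its finger knob through one full turn with the plunger on the rim all the way. Then bring the highest spot of the rim back under the plunger and leave it standing there, gauge still pressed on it, for marking. Treat the gauge gently, never running its plunger into the stop, and leave the rack, jar, spanner and marker alone.

Things in the scene. Friction and masses are not known exactly. Their poses are not given: they have to be found in the camera images.
- carousel_axis (a point): Centre of the carousel's top face, on its vertical turning axis, 66 mm above the table. The low white pedestal under it stays put. The point's x axis points level from the turning axis towards the dial gauge, along the gauge's slide.
- knob (a point): Centre (87 mm above the table) of the carousel's black finger knob: upright round sleeve, 16 mm across, 36 mm high, its foot at 69 mm, 60 mm from the carousel axis, the only tall thing on the disc. It revolves freely on its pin, so a hand may hold it and go round the circle without turning the wrist.
- carousel (a joint): Angle of the carousel, rad, counter-clockwise seen from above; it counts on past a full turn; starts between -0.3 and 0.3.
- grip_post (a point): Centre (83 mm above the table) of the dark upright grip post on the gauge carriage: round, 18 mm across, from 62 to 104 mm high, 50 mm behind the dial's centre on the side away from the carousel. The dial gauge lies face up on the carriage (72 mm across, top 65 mm above the table), pointing at the carousel axis.
- carriage (a joint): How far the gauge carriage is slid along its heavy fixed stand, straight towards the carousel axis, m, 0 to 0.045. It slides stiffly (about 7 N) and stays where it is left. It starts between 0 and 0.012 with the plunger's tip up to 24 mm clear of the rim.
- plunger_tip (a point): Tip of the gauge's plunger: a 7 mm steel ball on a thin rod, 53 mm above the table, pointing level at the carousel axis; with the plunger out it lies 134 mm from the grip post towards the carousel.
- plunger (a joint): How far the plunger is pushed in = the gauge reading, m, 0 (out) to 0.010 (against its stop). Its spring pushes with 1.2 N out and 2.2 N fully in. The dial's needle turns clockwise with it, one turn for 10 mm; out, the needle points at the carousel.
- tube_rack_mid (a point): Bystander: white rack of 24 red-capped sample tubes, 100 x 144 mm, 100 mm high; point at its middle.
- wipe_jar_mid (a point): Bystander: white jar, 76 mm across, 130 mm high; point at its middle.
- spanner_grip (a point): Bystander: spanner, 160 mm long, lying flat; point at its handle.
- marker_mid (a point): Bystander: paint marker, 120 mm long, 12 mm thick, lying; point at its middle.
- pedestal: Tube carousel: aluminium disc 200 mm across, 40 to 66 mm above the table, on a fixed white pedestal with a small sensor (up to 62 mm high) opposite the gauge. Turns endlessly either way, stiffly (about 2 N at the knob), stays where left. Rim round but for two smooth bulges, 30 to 45 degrees wide, one 3 mm proud, one 1.6 mm, anywhere round it, turning with it. Origin: on the axis, table height.
- stand: The gauge stand: heavy grey block 130 x 80 x 22 mm, fixed, with a steel rail that carries the carriage, gauge and plunger; origin under the block's centre.

How it is judged:
By the outcome, as a careful person would: the job done as asked, in the order asked, and still so for the second after the job is handed in, with the robot touching nothing.
It also fails if it takes over 72 s, if anything falls off the work surface, if the arm or the gripper's body presses on something with over 40 N, if the wrist force passes 120 N, or if a joint passes its speed limit or range.

## Working session

There is one attempt and no reset: what is moved stays moved. The work goes in short steps, Python scripts to look and compute and a shell command to move; the robot and the scene stay as the last step left them, time stands still between calls to the robot, and variables do not carry over. Pictures are saved under pics/ and viewed, and the job is handed in when it is done.

```bash
mkdir -p pics; ls
cat > h.py <<'E'
import numpy as np, cv2
from station import robot
def snap(n,name):
    c=robot.capture(n); cv2.imwrite(f'pics/{name}.png',c['frame']); np.savez(f'pics/{name}.npz',**c); return c
def ray(c,u,v,z):
    d=c['R'].T@np.linalg.inv(c['mtx'])@np.array([u,v,1.]); o=-c['R'].T@c['t']
    return o+d*(z-o[2])/d[2]
def proj(c,X):
    p=c['mtx']@(c['R']@np.array(X)+c['t']); return p[:2]/p[2]
E
python3 - <<'E'
from h import *
for n in('scene','top'):
    c=snap(n,n+'0'); print(n,-c['R'].T@c['t'],c['mtx'][0],c['R'][2])
print(robot.pinch_z,robot.read_state())
E
```

```text
pics
scene [ 1.10893349 -0.03593304  0.78468237] [365.03960231   0.         259.71956468] [-0.55461614 -0.0894392  -0.82728566]
top [ 0.5069443  -0.11598604  1.2926624 ] [450.17395086   0.         252.40012069] [ 0.12052652  0.01155253 -0.99264289]
0.0653 {'time_s': 0.1, 'q': array([ 1.21719347e+00,  1.16394923e-01,  1.44215395e+00,  3.47006649e-05,
        1.58398935e+00, -3.77988562e-02]), 'dq': array([ 0.0012347 , -0.00105092, -0.00133781,  0.0009886 ,  0.00310445,
       -0.00083505]), 'joint_efforts': array([ 2.51219695e-03, -7.22890592e+01, -6.23860788e+01,  7.83304148e-02,
        2.29117298e-02, -8.68538564e-05]), 'ee_pos': array([0.20961218, 0.64153662, 0.30213567]), 'ee_rot': array([[-3.59981019e-04,  3.10580224e-01,  9.50547103e-01],
       [-8.75048460e-04,  9.50546703e-01, -3.10580425e-01],
       [-9.99999552e-01, -9.43577837e-04, -7.04060234e-05]]), 'force': array([ 0.61160442, -0.1620126 ,  0.12839322]), 'torque': array([ 0.02467424, -0.07587805, -0.08767394]), 'finger_gap': 0.09274541791869528}
```

View pics/scene0.png

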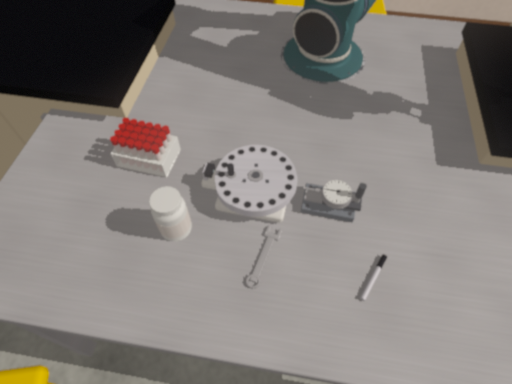

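View pics/top0.png

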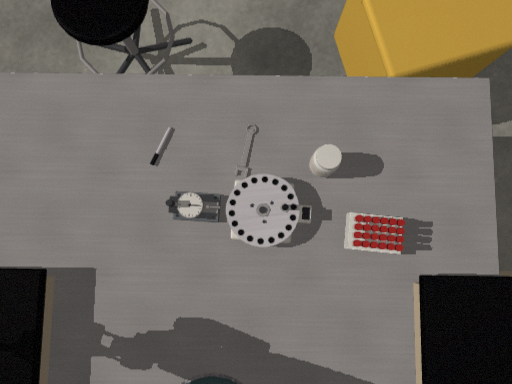

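Scene view: carousel about (256,178), gauge about (337,193), post about (361,190), and the sensor on the left at (210,170). Top view: carousel (263,210), gauge dial (190,205), post (171,203), knob near (286,207). I'll zoom in for exact pixels.

Run:
```python
from h import *
a=cv2.imread('pics/top0.png')[160:260,150:320]; b=cv2.imread('pics/scene0.png')[140:230,195:375]
cv2.imwrite('pics/z1.png',cv2.resize(a,None,fx=4.6,fy=4.6,interpolation=cv2.INTER_CUBIC))
cv2.imwrite('pics/z2.png',cv2.resize(b,None,fx=4.4,fy=4.4,interpolation=cv2.INTER_CUBIC))
```

```text
(no output)
```

View pics/z1.png

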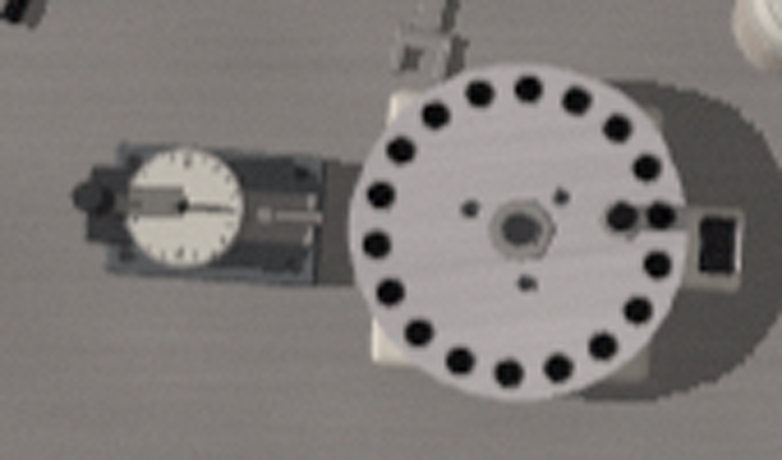

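View pics/z2.png

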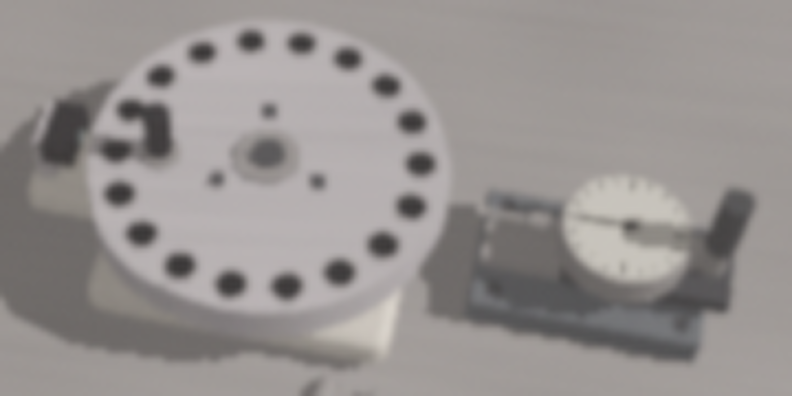

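Run:
```python
from h import *
T=dict(np.load('pics/top0.npz'));S=dict(np.load('pics/scene0.npz'))
zt=lambda u,v:((u+.5)/4.6-.5+150,(v+.5)/4.6-.5+160)
zs=lambda u,v:((u+.5)/4.4-.5+195,(v+.5)/4.4-.5+140)
P={}
for n,t,s,z in [('axis',(520,229),(266,153),.068),('post',(93,195),(740,195),.104),('knob',(622,216),(155,110),.105),('dial',(183,206),(631,227),.065)]:
    print(n,ray(T,*zt(*t),z).round(4),ray(S,*zs(*s),z).round(4))
# holes ellipse
h=[(528,88),(576,101),(617,128),(647,167),(660,215),(657,265),(638,310),(603,347),(558,368),(509,373),(460,361),(418,333),(390,292),(376,244),(381,195),(401,150),(435,115),(480,94)]
p=np.array([ray(T,*zt(*q),.066)[:2] for q in h]);A=np.c_[2*p,np.ones(len(p))];x=np.linalg.lstsq(A,(p**2).sum(1),rcond=None)[0];print('holes',x[:2],np.sqrt(x[2]+x[:2]@x[:2]))
h=[(251,40),(302,43),(348,58),(387,85),(412,121),(421,163),(411,206),(383,244),(340,271),(287,286),(231,283),(180,265),(142,233),(120,193),(116,150),(130,109),(161,75),(202,51)]
p=np.array([ray(S,*zs(*q),.066)[:2] for q in h]);A=np.c_[2*p,np.ones(len(p))];x=np.linalg.lstsq(A,(p**2).sum(1),rcond=None)[0];print('holes',x[:2],np.sqrt(x[2]+x[:2]@x[:2]))
```

```text
axis [ 0.5918 -0.1306  0.068 ] [ 0.5882 -0.1317  0.068 ]
post [0.6054 0.1163 0.104 ] [0.5994 0.1197 0.104 ]
knob [ 0.5975 -0.1886  0.105 ] [ 0.597  -0.1903  0.105 ]
dial [0.6028 0.07   0.065 ] [0.6015 0.0707 0.065 ]
holes [ 0.59137331 -0.12976169] 0.08465444835498226
holes [ 0.58886353 -0.13050672] 0.08478856758018302
```

```bash
python3 -m creep '{"delta_pos":[[28,-37,0],[28,-37,0],[28,-37,0],[28,-37,0],[28,-37,0],[28,-37,0],[28,-37,0],[28,-37,0]],"dr":[[0,0,-0.094],[0,0,-0.094],[0,0,-0.094],[0,0,-0.094],[0,0,-0.094],[0,0,-0.094],[0,0,-0.094],[0,0,-0.094]]}' 0 20
python3 -m creep '{"delta_pos":[[28,-37,0],[28,-37,0],[28,-37,0],[28,-37,0],[28,-37,0],[28,-37,0],[0,0,0],[0,0,0]],"dr":[[0,0,-0.094],[0,0,-0.094],[0,0,-0.094],[0,0,-0.094],[0,0,-0.094],[0,0,-0.094],[0,0,0],[0,0,0]]}'
python3 - <<'E'
from h import *
s=robot.read_state();print(s['ee_pos'],s['ee_rot'],s['q'])
snap('top','top1');
E
```

```text
time_s: 0.9
ee_pos: [0.4343, 0.3439, 0.3026]
ee_rot: [[-0.0, 0.878, 0.479], [-0.0, 0.479, -0.878], [-1.0, -0.0, 0.0]]
force: [1.3, 1.0, -0.1]
finger_gap: 0.0928
time_s: 1.7
ee_pos: [0.6019, 0.1229, 0.3021]
ee_rot: [[-0.001, 0.998, -0.062], [-0.0, -0.062, -0.998], [-1.0, -0.001, 0.0]]
force: [-0.5, 0.1, -0.8]
finger_gap: 0.0929
[0.60187433 0.12291408 0.30205957] [[-1.25170052e-03  9.98073019e-01 -6.20377494e-02]
 [-9.34421876e-06 -6.20378097e-02 -9.98073800e-01]
 [-9.99999217e-01 -1.24870980e-03  8.69789713e-05]] [ 1.59858446e-01 -1.48672738e-02  1.57846525e+00  1.90025444e-04
  1.57923191e+00  2.21937599e-01]
```

```bash
python3 -m creep '{"delta_pos":[[1.5,-5,-30],[0,0,-40],[0,0,-40],[0,0,-25],[0,0,-14],[0,0,0],[0,0,0]],"dr":[[0,0,0],[0,0,0],[0,0,0],[0,0,0],[0,0,0],[0,0,0],[0,0,0]]}'
python3 - <<'E'
from h import *
for n in ('top','scene'):
    c=snap(n,n+'2')
a=cv2.imread('pics/top2.png')[160:260,150:320]; b=cv2.imread('pics/scene2.png')[110:230,235:415]
cv2.imwrite('pics/z3.png',np.vstack([cv2.resize(a,(600,353),interpolation=cv2.INTER_CUBIC)]))
cv2.imwrite('pics/z4.png',cv2.resize(b,None,fx=4,fy=4,interpolation=cv2.INTER_CUBIC))
E
```

```text
time_s: 2.45
ee_pos: [0.6034, 0.1192, 0.1552]
ee_rot: [[0.001, 0.998, -0.06], [0.0, -0.06, -0.998], [-1.0, 0.001, -0.0]]
force: [0.8, 0.2, -0.3]
finger_gap: 0.0929
```

View pics/z3.png

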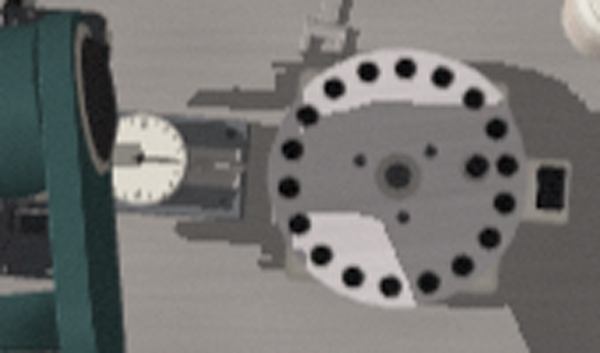

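View pics/z4.png

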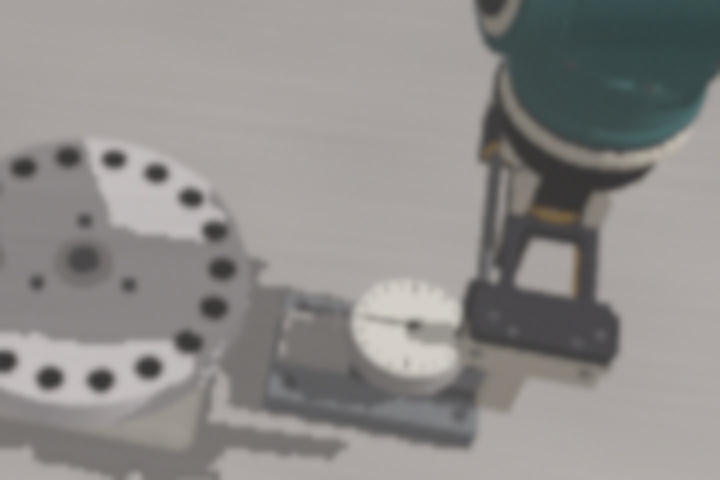

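The dial stays visible in the top view at (140,158) on the crop, needle pointing at the carousel. The jaws straddle the post, so I'll close.

```bash
python3 -m creep '{"delta_pos":[[0,0,0],[0,0,0],[0,0,0],[0,0,0],[0,0,0],[0,0,0],[0,0,0],[0,0,0]],"dr":[[0,0,0],[0,0,0],[0,0,0],[0,0,0],[0,0,0],[0,0,0],[0,0,0],[0,0,0]]}' 255 20
cat > dial.py <<'E'
from h import *
def look(tag):
    for n in('top','scene'):
        c=snap(n,n+tag)
    T=cv2.imread(f'pics/top{tag}.png')[170:240,165:235]; S=cv2.imread(f'pics/scene{tag}.png')[165:225,295:365]
    cv2.imwrite(f'pics/d{tag}.png',np.hstack([cv2.resize(T,(400,400),interpolation=cv2.INTER_CUBIC),cv2.resize(S,(400,343),interpolation=cv2.INTER_CUBIC)[:343] if 0 else cv2.resize(cv2.imread(f'pics/scene{tag}.png')[160:230,295:365],(400,400),interpolation=cv2.INTER_CUBIC)]))
E
python3 -c "
from dial import *
look('3')"
```

```text
time_s: 3.35
ee_pos: [0.6031, 0.1186, 0.1537]
ee_rot: [[-0.0, 0.998, -0.061], [-0.0, -0.061, -0.998], [-1.0, -0.0, 0.0]]
force: [0.7, -0.6, -0.5]
finger_gap: 0.0337
```

View pics/d3.png

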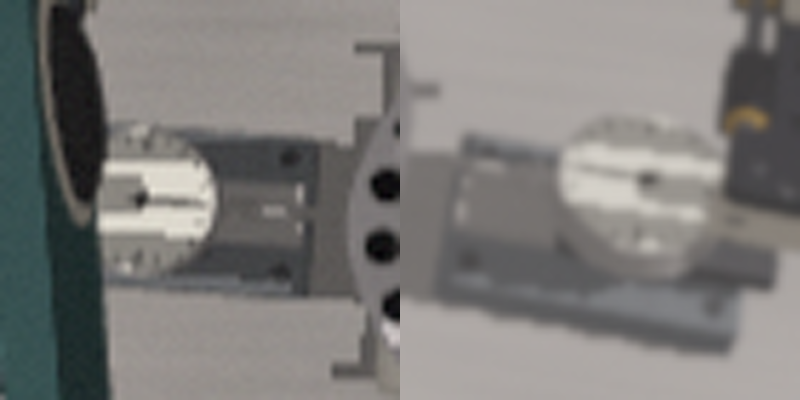

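Gap is still 34 mm and closing. Give it more time.

```bash
python3 -m creep '{"delta_pos":[[0,0,0],[0,0,0],[0,0,0],[0,0,0],[0,0,0]],"dr":[[0,0,0],[0,0,0],[0,0,0],[0,0,0],[0,0,0]]}' 255 20
```

```text
time_s: 3.95
ee_pos: [0.605, 0.1184, 0.1538]
ee_rot: [[0.006, 0.998, -0.061], [0.0, -0.061, -0.998], [-1.0, 0.006, -0.0]]
force: [25.2, 0.7, -13.3]
finger_gap: 0.0174
```

The post pushes the tool towards +x, so my x is about 2 mm low. I'll relieve that.

```bash
python3 -m creep '{"delta_pos":[[1.5,0,0],[0,0,0],[0,0,0]],"dr":[[0,0,0],[0,0,0],[0,0,0]]}'
```

```text
time_s: 4.25
ee_pos: [0.6054, 0.1185, 0.1538]
ee_rot: [[0.002, 0.998, -0.061], [-0.0, -0.061, -0.998], [-1.0, 0.002, -0.0]]
force: [10.2, -1.9, -4.4]
finger_gap: 0.0174
```

```bash
python3 -m creep '{"delta_pos":[[1,0,0],[0,-1,0],[-0.1,-2,0],[-0.2,-3,0],[-0.2,-3,0],[0,0,0],[0,0,0]],"dr":[[0,0,0],[0,0,0],[0,0,0],[0,0,0],[0,0,0],[0,0,0],[0,0,0]]}'; python3 -c "
from dial import *
look('4')"
```

```text
time_s: 4.95
ee_pos: [0.6052, 0.11, 0.1538]
ee_rot: [[0.0, 0.998, -0.061], [0.001, -0.061, -0.998], [-1.0, 0.0, -0.001]]
force: [2.2, 5.3, 0.6]
finger_gap: 0.0172
```

View pics/d4.png

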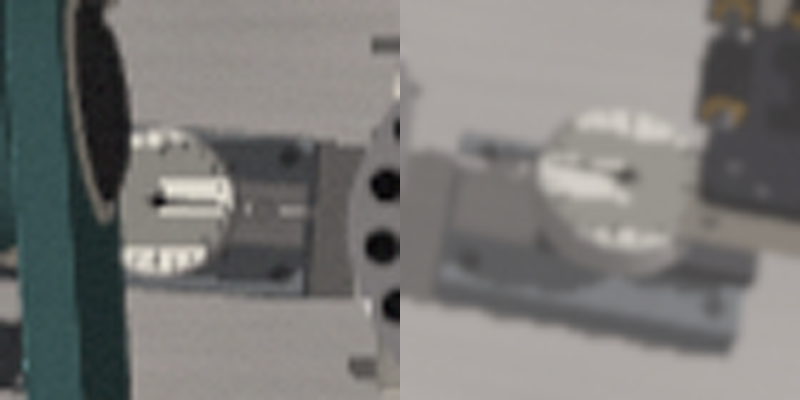

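The carriage follows and the needle still points at the carousel (zero). Another 5 mm.

```bash
python3 -m creep '{"delta_pos":[[-0.1,-2,0],[-0.1,-2,0],[-0.1,-1,0],[0,0,0],[0,0,0]],"dr":[[0,0,0],[0,0,0],[0,0,0],[0,0,0],[0,0,0]]}'; python3 -c "
from dial import *
look('5')"
```

```text
time_s: 5.55
ee_pos: [0.6049, 0.105, 0.1538]
ee_rot: [[0.0, 0.998, -0.061], [0.001, -0.061, -0.998], [-1.0, 0.0, -0.001]]
force: [1.4, 5.7, -1.7]
finger_gap: 0.0176
```

View pics/d5.png

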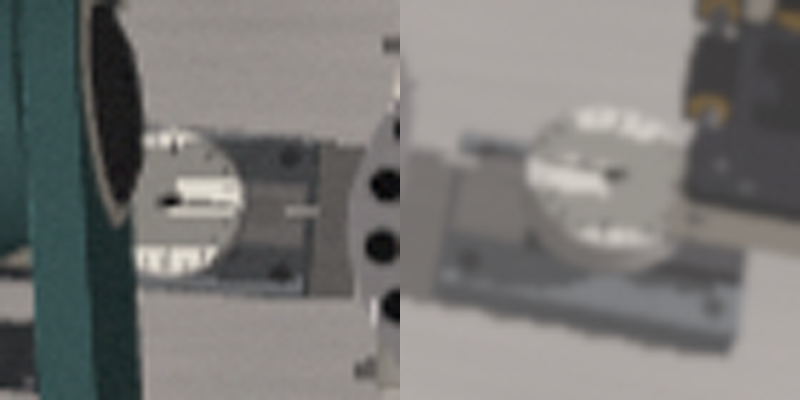

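Still zero. I'll go on in 2 mm steps with a tighter dial crop.

```bash
cat >> dial.py <<'E'
def tight(tag,wait=False):
    st=robot.read_state()
    T=snap('top','top'+tag)['frame'];S=snap('scene','scene'+tag)['frame']
    p=st['ee_pos']; 
    cT=dict(np.load(f'pics/top{tag}.npz'));cS=dict(np.load(f'pics/scene{tag}.npz'))
    return T,S,cT,cS
def rect(c,ctr,ex,z=.065,half=.045,px=400):
    # dial plane rectified: up = towards carousel
    ex=np.array(ex); ey=np.array([-ex[1],ex[0]])  # ex: from carousel outwards
    q=[];d=[(-1,-1),(1,-1),(1,1),(-1,1)]
    for a,b in d: # image x=a right, y=b down ; up=-ex ; right seen from above when facing -ex
        f=-ex; r=np.array([f[1],-f[0]])
        P=np.array(ctr)+r*a*half-f*b*half
        q.append(proj(c,[P[0],P[1],z]))
    H=cv2.getPerspectiveTransform(np.float32(q),np.float32([(0,0),(px,0),(px,px),(0,px)]))
    return cv2.warpPerspective(c['frame'],H,(px,px),flags=cv2.INTER_CUBIC)
def dial(tag,post):
    T,S,cT,cS=tight(tag)
    ex=np.array([.062,.998]); ctr=np.array(post)-.05*ex
    cv2.imwrite(f'pics/d{tag}.png',np.hstack([rect(cT,ctr,ex),rect(cS,ctr,ex)]))
E
python3 -m creep '{"delta_pos":[[-0.1,-2,0],[0,0,0]],"dr":[[0,0,0],[0,0,0]]}'; python3 -c "
from dial import *
dial('6',robot.read_state()['ee_pos'][:2])"
```

```text
time_s: 5.85
ee_pos: [0.6048, 0.1031, 0.1538]
ee_rot: [[0.0, 0.998, -0.061], [0.001, -0.061, -0.998], [-1.0, 0.0, -0.001]]
force: [2.0, 6.3, -1.3]
finger_gap: 0.0173
```

View pics/d6.png

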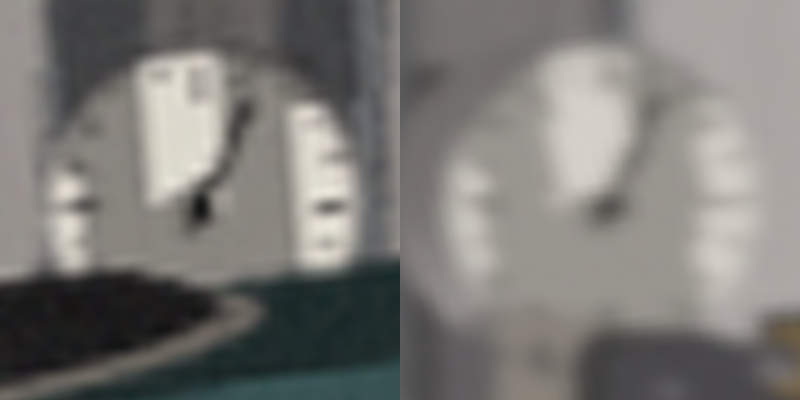

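The needle is off zero by about 24° clockwise, or 0.7 mm, in both rectified views. 4.3 mm more to go.

```bash
python3 -m creep '{"delta_pos":[[-0.1,-1.5,0],[-0.1,-1.5,0],[0,-1.2,0],[0,0,0]],"dr":[[0,0,0],[0,0,0],[0,0,0],[0,0,0]]}'; python3 -c "
from dial import *
dial('7',robot.read_state()['ee_pos'][:2])"
```

```text
time_s: 6.35
ee_pos: [0.6046, 0.099, 0.1538]
ee_rot: [[0.0, 0.998, -0.061], [0.001, -0.061, -0.998], [-1.0, 0.0, -0.001]]
force: [2.6, 7.3, -1.6]
finger_gap: 0.0178
```

View pics/d7.png

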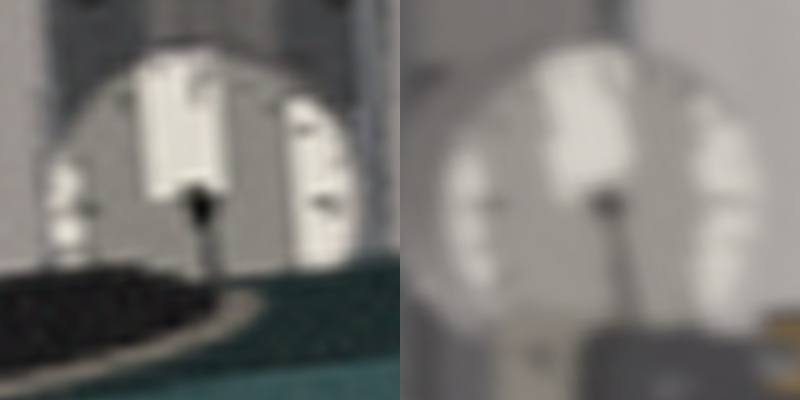

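Reading about 4.8 mm, half travel. Releasing, lifting, and moving over the knob.

```bash
python3 -m creep '{"delta_pos":[[0,0,0],[0,0,0],[0,0,0],[0,0,0],[0,0,0],[0,0,0]],"dr":[[0,0,0],[0,0,0],[0,0,0],[0,0,0],[0,0,0],[0,0,0]]}' 130
python3 -m creep '{"delta_pos":[[0,0,30],[0,0,40],[0,-20,10],[-1,-40,0],[-2,-48,0],[-2,-48,0],[-2,-48,0],[-1,-45,0]],"dr":[[0,0,0],[0,0,0],[0,0,0],[0,0,0],[0,0,0],[0,0,0],[0,0,0],[0,0,0]]}'
python3 -m creep '{"delta_pos":[[0,-38,0],[0,0,0],[0,0,0]],"dr":[[0,0,0],[0,0,0],[0,0,0]]}'
python3 -c "
from dial import *
dial('8',(.6046,.099))"
```

```text
time_s: 7.05
ee_pos: [0.6045, 0.0984, 0.1537]
ee_rot: [[-0.0, 0.998, -0.061], [-0.0, -0.061, -0.998], [-1.0, -0.0, 0.0]]
force: [-0.0, 0.6, 0.1]
finger_gap: 0.0454
time_s: 7.85
ee_pos: [0.5961, -0.1526, 0.234]
ee_rot: [[0.0, 0.998, -0.061], [-0.0, -0.061, -0.998], [-1.0, 0.0, 0.0]]
force: [1.1, 0.3, 0.1]
finger_gap: 0.0458
time_s: 8.15
ee_pos: [0.5964, -0.1891, 0.2335]
ee_rot: [[-0.0, 0.998, -0.063], [0.0, -0.063, -0.998], [-1.0, -0.0, -0.0]]
force: [-0.4, 0.7, 0.5]
finger_gap: 0.0454
```

View pics/d8.png

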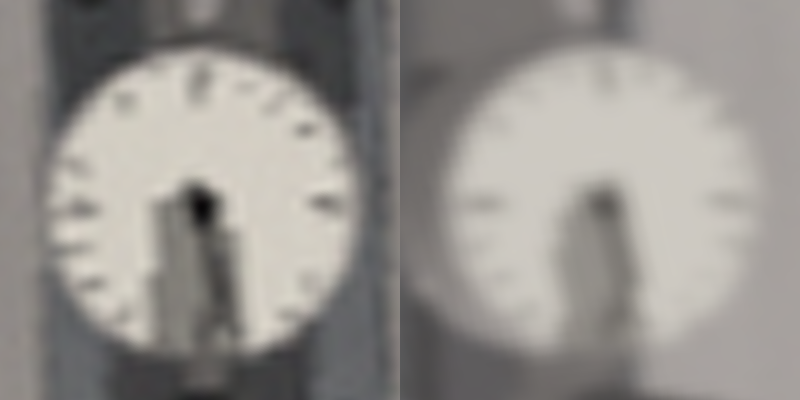

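View pics/top8.png

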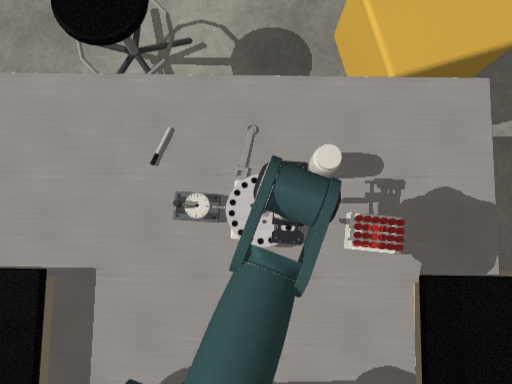

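Needle at about 172°, so it reads about 4.75 mm after release. Descending over the knob and closing lightly.

```bash
python3 -m creep '{"delta_pos":[[0.5,0,-30],[0,0,-30],[0,0,-12],[0,0,-6],[0,0,0],[0,0,0]],"dr":[[0,0,0],[0,0,0],[0,0,0],[0,0,0],[0,0,0],[0,0,0]]}'
python3 -m creep '{"delta_pos":[[0,0,0],[0,0,0],[0,0,0],[0,0,0],[0,0,0],[0,0,0]],"dr":[[0,0,0],[0,0,0],[0,0,0],[0,0,0],[0,0,0],[0,0,0]]}' 255 15
python3 -c "
from dial import *
dial('9',(.6046,.099))"
```

```text
time_s: 8.85
ee_pos: [0.5975, -0.1885, 0.1571]
ee_rot: [[0.001, 0.998, -0.061], [-0.001, -0.061, -0.998], [-1.0, 0.001, 0.0]]
force: [-0.2, -0.2, -0.1]
finger_gap: 0.0454
time_s: 9.45
ee_pos: [0.5972, -0.1887, 0.1561]
ee_rot: [[0.001, 0.998, -0.061], [-0.0, -0.061, -0.998], [-1.0, 0.001, 0.0]]
force: [1.0, 0.4, 2.4]
finger_gap: 0.0154
```

View pics/scene9.png

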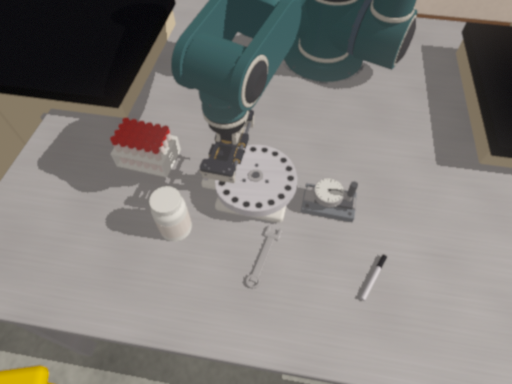

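Knob held (gap 15.4 mm, little force). Next I'll work out the chord increments, 7.5° each, CCW about the axis (0.5912, -0.129).

Run:
```python
import numpy as np
t=np.radians(-84.3+7.5*np.arange(51));P=60*np.c_[np.cos(t),np.sin(t)]
R=np.round(P,1);D=np.diff(R,axis=0)
for k in range(0,50,4): print(7.5*k, [[round(float(a),1),round(float(b),1),0] for a,b in D[k:k+4]], (R[min(k+4,50)]/1000+[.5912,-.129]).round(4))
```

```text
0.0 [[7.7, 1.3, 0], [7.5, 2.3, 0], [7.2, 3.2, 0], [6.6, 4.2, 0]] [ 0.6262 -0.1777]
30.0 [[6.1, 5.0, 0], [5.3, 5.7, 0], [4.6, 6.4, 0], [3.7, 6.9, 0]] [ 0.6459 -0.1537]
60.0 [[2.7, 7.4, 0], [1.8, 7.6, 0], [0.8, 7.8, 0], [-0.3, 7.9, 0]] [ 0.6509 -0.123 ]
90.0 [[-1.3, 7.7, 0], [-2.3, 7.5, 0], [-3.2, 7.2, 0], [-4.2, 6.6, 0]] [ 0.6399 -0.094 ]
120.0 [[-5.0, 6.1, 0], [-5.7, 5.3, 0], [-6.4, 4.6, 0], [-6.9, 3.7, 0]] [ 0.6159 -0.0743]
150.0 [[-7.4, 2.7, 0], [-7.6, 1.8, 0], [-7.8, 0.8, 0], [-7.9, -0.3, 0]] [ 0.5852 -0.0693]
180.0 [[-7.7, -1.3, 0], [-7.5, -2.3, 0], [-7.2, -3.2, 0], [-6.6, -4.2, 0]] [ 0.5562 -0.0803]
210.0 [[-6.1, -5.0, 0], [-5.3, -5.7, 0], [-4.6, -6.4, 0], [-3.7, -6.9, 0]] [ 0.5365 -0.1043]
240.0 [[-2.7, -7.4, 0], [-1.8, -7.6, 0], [-0.8, -7.8, 0], [0.3, -7.9, 0]] [ 0.5315 -0.135 ]
270.0 [[1.3, -7.7, 0], [2.3, -7.5, 0], [3.2, -7.2, 0], [4.2, -6.6, 0]] [ 0.5425 -0.164 ]
300.0 [[5.0, -6.1, 0], [5.7, -5.3, 0], [6.4, -4.6, 0], [6.9, -3.7, 0]] [ 0.5665 -0.1837]
330.0 [[7.4, -2.7, 0], [7.6, -1.8, 0], [7.8, -0.8, 0], [7.9, 0.3, 0]] [ 0.5972 -0.1887]
360.0 [[7.7, 1.3, 0], [7.5, 2.3, 0]] [ 0.6124 -0.1851]
```

```bash
cat > pic.py <<'E'
import sys
from dial import *
tag=sys.argv[1]; dial(tag,(.6046,.099))
E
python3 -m creep '{"delta_pos":[[7.7,1.3,0],[7.5,2.3,0],[0,0,0]],"dr":[[0,0,0],[0,0,0],[0,0,0]]}'; python3 pic.py a15
python3 -m creep '{"delta_pos":[[7.2,3.2,0],[6.6,4.2,0],[0,0,0]],"dr":[[0,0,0],[0,0,0],[0,0,0]]}'; python3 pic.py a30
python3 -c "
import cv2,numpy as np
cv2.imwrite('pics/m1.png',np.vstack([cv2.resize(cv2.imread(f'pics/d{t}.png'),(600,300)) for t in('a15','a30')]))"
```

```text
time_s: 9.85
ee_pos: [0.6132, -0.185, 0.156]
ee_rot: [[0.002, 0.998, -0.061], [-0.0, -0.061, -0.998], [-1.0, 0.002, 0.0]]
force: [4.9, -3.1, 4.1]
finger_gap: 0.0158
time_s: 10.25
ee_pos: [0.6271, -0.1775, 0.1561]
ee_rot: [[0.002, 0.998, -0.061], [-0.001, -0.061, -0.998], [-1.0, 0.002, 0.0]]
force: [5.8, -4.1, 3.1]
finger_gap: 0.0156
```

View pics/m1.png

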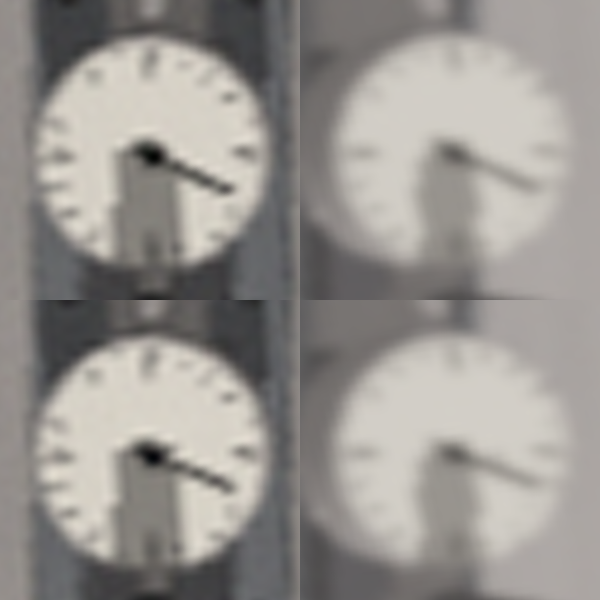

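Needle at about 112°, so about 3.1 mm: the start stood on a bulge, and forces are low. Continuing through to 120°.

```bash
cat > mont.py <<'E'
import sys,cv2,numpy as np
t=sys.argv[2:]; h=600//((len(t)+1)//2)
h=min(h,200)
ims=[cv2.resize(cv2.imread(f'pics/d{x}.png'),(2*h,h),interpolation=cv2.INTER_AREA) for x in t]
if len(ims)%2: ims.append(0*ims[0])
cv2.imwrite(f'pics/{sys.argv[1]}.png',np.vstack([np.hstack(ims[i:i+2]) for i in range(0,len(ims),2)]))
E
python3 -m creep '{"delta_pos":[[6.1,5.0,0],[5.3,5.7,0],[0,0,0]],"dr":[[0,0,0],[0,0,0],[0,0,0]]}'|grep -E 'pos|force'; python3 pic.py a45
python3 -m creep '{"delta_pos":[[4.6,6.4,0],[3.7,6.9,0],[0,0,0]],"dr":[[0,0,0],[0,0,0],[0,0,0]]}'|grep -E 'pos|force'; python3 pic.py a60
python3 -m creep '{"delta_pos":[[2.7,7.4,0],[1.8,7.6,0],[0,0,0]],"dr":[[0,0,0],[0,0,0],[0,0,0]]}'|grep -E 'pos|force'; python3 pic.py a75
python3 -m creep '{"delta_pos":[[0.8,7.8,0],[-0.3,7.9,0],[0,0,0]],"dr":[[0,0,0],[0,0,0],[0,0,0]]}'|grep -E 'pos|force'; python3 pic.py a90
python3 mont.py m2 a45 a60 a75 a90
```

```text
ee_pos: [0.6385, -0.1666, 0.1561]
force: [7.9, -2.6, 1.9]
ee_pos: [0.6468, -0.153, 0.1561]
force: [9.0, -1.7, 1.2]
ee_pos: [0.6513, -0.1377, 0.1561]
force: [9.6, 2.7, 0.8]
ee_pos: [0.6515, -0.1217, 0.1561]
force: [7.2, 4.9, 0.7]
```

View pics/m2.png

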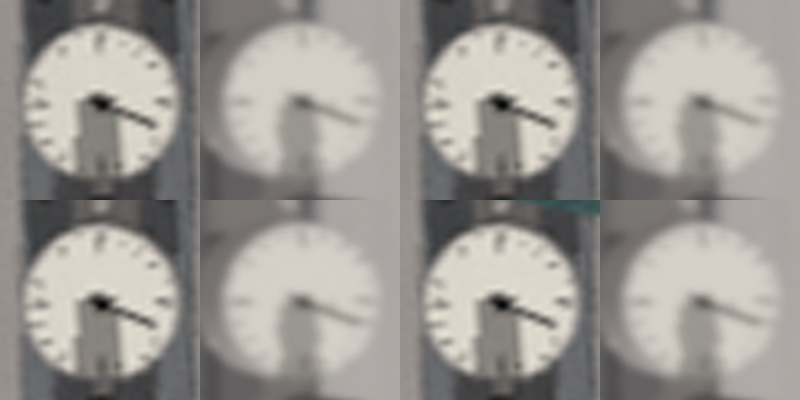

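Flat rim at about 3.05 mm from 45° to 90°. Continuing to 180°.

```bash
python3 -m creep '{"delta_pos":[[-1.0,7.8,0],[-2.2,7.6,0],[0,0,0]],"dr":[[0,0,0],[0,0,0],[0,0,0]]}'|grep -E 'pos|force'; python3 pic.py a105
python3 -m creep '{"delta_pos":[[-3.2,7.2,0],[-4.2,6.6,0],[0,0,0]],"dr":[[0,0,0],[0,0,0],[0,0,0]]}'|grep -E 'pos|force'; python3 pic.py a120
python3 -m creep '{"delta_pos":[[-5.0,6.1,0],[-5.7,5.3,0],[0,0,0]],"dr":[[0,0,0],[0,0,0],[0,0,0]]}'|grep -E 'pos|force'; python3 pic.py a135
python3 -m creep '{"delta_pos":[[-6.4,4.6,0],[-6.9,3.7,0],[0,0,0]],"dr":[[0,0,0],[0,0,0],[0,0,0]]}'|grep -E 'pos|force'; python3 pic.py a150
python3 mont.py m3 a105 a120 a135 a150
```

```text
ee_pos: [0.6478, -0.1063, 0.1561]
force: [2.7, 5.3, 4.0]
ee_pos: [0.6401, -0.0926, 0.1561]
force: [1.7, 4.7, 5.2]
ee_pos: [0.6292, -0.0814, 0.1561]
force: [-0.6, 5.5, 5.9]
ee_pos: [0.6157, -0.0734, 0.1561]
force: [-1.9, 4.4, 6.6]
```

View pics/m3.png

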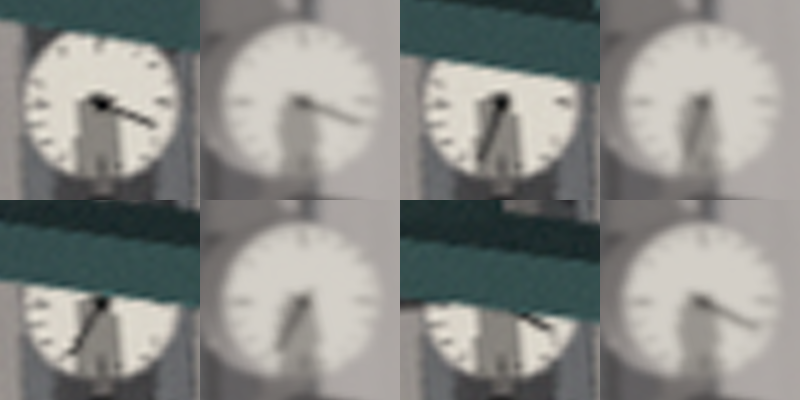

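The large bulge: about 5.5 mm at 120°, 5.9 mm at 135°, and back to 3.2 mm at 150°, so its peak is near 128°. Completing the turn.

```bash
python3 -m creep '{"delta_pos":[[-7.4,2.7,0],[-7.6,1.8,0],[0,0,0]],"dr":[[0,0,0],[0,0,0],[0,0,0]]}'|grep -E 'pos|force'; python3 pic.py a165
python3 -m creep '{"delta_pos":[[-7.8,0.8,0],[-7.9,-0.3,0],[0,0,0]],"dr":[[0,0,0],[0,0,0],[0,0,0]]}'|grep -E 'pos|force'; python3 pic.py a180
python3 -m creep '{"delta_pos":[[-7.7,-1.3,0],[-7.5,-2.3,0],[0,0,0]],"dr":[[0,0,0],[0,0,0],[0,0,0]]}'|grep -E 'pos|force'; python3 pic.py a195
python3 -m creep '{"delta_pos":[[-7.2,-3.2,0],[-6.6,-4.2,0],[0,0,0]],"dr":[[0,0,0],[0,0,0],[0,0,0]]}'|grep -E 'pos|force'; python3 pic.py a210
python3 mont.py m4 a165 a180 a195 a210
```

```text
ee_pos: [0.6006, -0.0692, 0.1561]
force: [-3.0, 1.6, 6.8]
ee_pos: [0.5847, -0.0691, 0.156]
force: [-2.4, 1.2, 7.6]
ee_pos: [0.5695, -0.073, 0.156]
force: [-3.3, -2.4, 7.1]
ee_pos: [0.5558, -0.0808, 0.156]
force: [0.1, -4.4, 6.1]
```

View pics/m4.png

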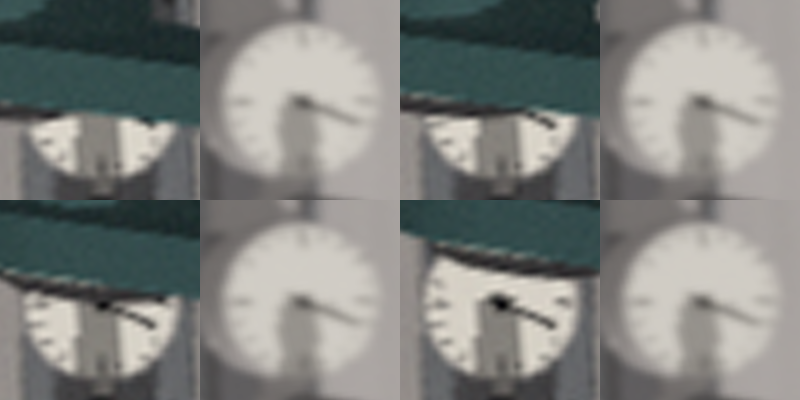

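Flat at about 3.05 mm. Continuing.

```bash
python3 -m creep '{"delta_pos":[[-6.1,-5.0,0],[-5.3,-5.7,0],[0,0,0]],"dr":[[0,0,0],[0,0,0],[0,0,0]]}'|grep -E 'pos|force'; python3 pic.py a225
python3 -m creep '{"delta_pos":[[-4.6,-6.4,0],[-3.7,-6.9,0],[0,0,0]],"dr":[[0,0,0],[0,0,0],[0,0,0]]}'|grep -E 'pos|force'; python3 pic.py a240
python3 -m creep '{"delta_pos":[[-2.7,-7.4,0],[-1.8,-7.6,0],[0,0,0]],"dr":[[0,0,0],[0,0,0],[0,0,0]]}'|grep -E 'pos|force'; python3 pic.py a255
python3 -m creep '{"delta_pos":[[-0.8,-7.8,0],[0.3,-7.9,0],[0,0,0]],"dr":[[0,0,0],[0,0,0],[0,0,0]]}'|grep -E 'pos|force'; python3 pic.py a270
python3 mont.py m5 a225 a240 a255 a270
```

```text
ee_pos: [0.5448, -0.0917, 0.1561]
force: [2.5, -5.9, 4.8]
ee_pos: [0.5368, -0.1051, 0.1561]
force: [6.1, -6.5, 2.5]
ee_pos: [0.5326, -0.12, 0.1561]
force: [8.3, -4.5, 1.8]
ee_pos: [0.5323, -0.1355, 0.1561]
force: [9.8, -1.8, 1.8]
```

View pics/m5.png

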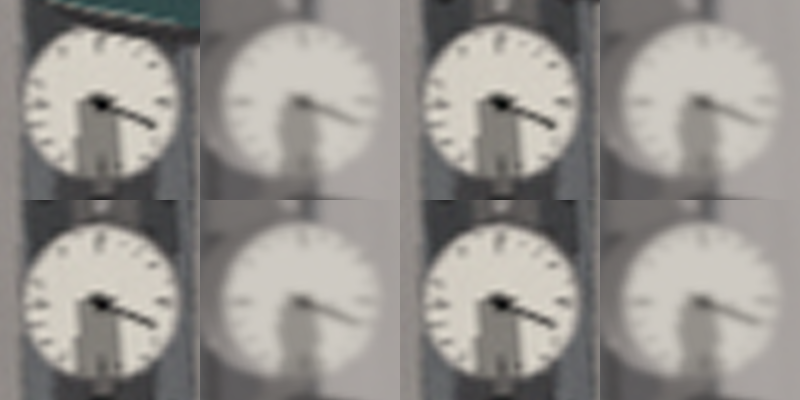

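```bash
python3 -m creep '{"delta_pos":[[1.8,-7.7,0],[2.3,-7.5,0],[0,0,0]],"dr":[[0,0,0],[0,0,0],[0,0,0]]}'|grep -E 'pos|force'; python3 pic.py a285
python3 -m creep '{"delta_pos":[[3.2,-7.2,0],[4.2,-6.6,0],[0,0,0]],"dr":[[0,0,0],[0,0,0],[0,0,0]]}'|grep -E 'pos|force'; python3 pic.py a300
python3 -m creep '{"delta_pos":[[5.0,-6.1,0],[5.7,-5.3,0],[0,0,0]],"dr":[[0,0,0],[0,0,0],[0,0,0]]}'|grep -E 'pos|force'; python3 pic.py a315
python3 -m creep '{"delta_pos":[[6.4,-4.6,0],[6.9,-3.7,0],[0,0,0]],"dr":[[0,0,0],[0,0,0],[0,0,0]]}'|grep -E 'pos|force'; python3 pic.py a330
python3 mont.py m6 a285 a300 a315 a330
```

```text
ee_pos: [0.5362, -0.1506, 0.1561]
force: [5.0, -1.6, 5.6]
ee_pos: [0.5437, -0.1644, 0.156]
force: [3.5, -0.9, 6.3]
ee_pos: [0.5545, -0.1757, 0.156]
force: [3.8, -1.0, 7.5]
ee_pos: [0.5677, -0.1838, 0.156]
force: [2.8, -1.0, 8.1]
```

View pics/m6.png

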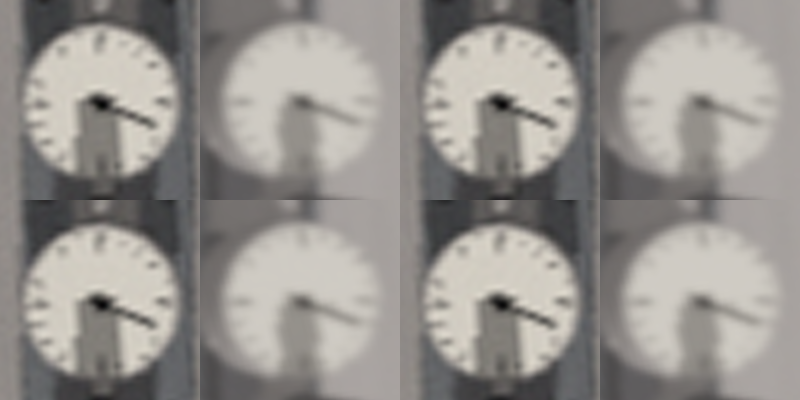

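```bash
python3 -m creep '{"delta_pos":[[7.4,-2.7,0],[7.6,-1.8,0],[0,0,0]],"dr":[[0,0,0],[0,0,0],[0,0,0]]}'|grep -E 'pos|force'; python3 pic.py a345
python3 -m creep '{"delta_pos":[[7.8,-0.8,0],[7.9,0.3,0],[0,0,0]],"dr":[[0,0,0],[0,0,0],[0,0,0]]}'|grep -E 'pos|force'; python3 pic.py a360
python3 -m creep '{"delta_pos":[[7.7,1.3,0],[7.5,2.3,0],[0,0,0]],"dr":[[0,0,0],[0,0,0],[0,0,0]]}'|grep -E 'pos|force'; python3 pic.py a375
python3 mont.py m7 a345 a360 a375
```

```text
ee_pos: [0.5828, -0.1882, 0.156]
force: [2.9, -1.6, 8.0]
ee_pos: [0.5985, -0.1886, 0.156]
force: [3.9, -1.3, 6.1]
ee_pos: [0.6137, -0.1849, 0.156]
force: [4.3, -0.8, 6.1]
```

View pics/m7.png

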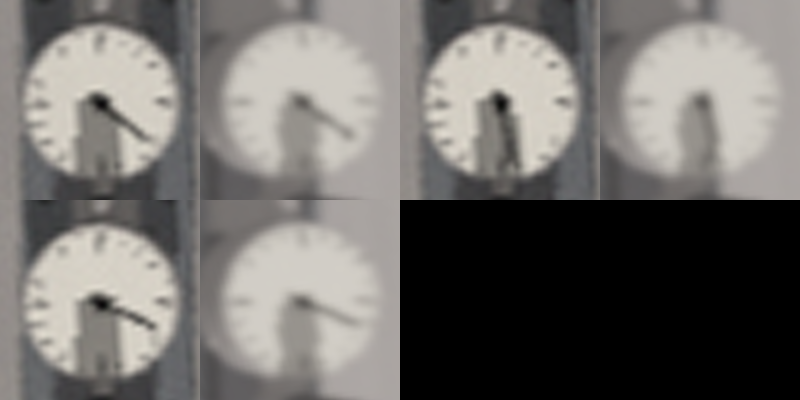

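Full turn done: 375° and the small bulge seen again at 360°. Now on CCW to the big bulge, with fine sampling near 128°.

```bash
python3 -m creep '{"delta_pos":[[7.2,3.2,0],[6.6,4.2,0],[6.1,5.0,0],[5.3,5.7,0],[4.6,6.4,0],[3.7,6.9,0],[2.7,7.4,0],[1.8,7.6,0]],"dr":[[0,0,0],[0,0,0],[0,0,0],[0,0,0],[0,0,0],[0,0,0],[0,0,0],[0,0,0]]}'|grep -E 'time|pos|force'
python3 -m creep '{"delta_pos":[[0.8,7.8,0],[-0.3,7.9,0],[-1.3,7.7,0],[-2.3,7.5,0],[0,0,0],[0,0,0]],"dr":[[0,0,0],[0,0,0],[0,0,0],[0,0,0],[0,0,0],[0,0,0]]}'|grep -E 'time|pos|force'
python3 pic.py b105
python3 - <<'E'
import numpy as np
t=np.radians(-84.3+np.arange(105,151,3));P=60*np.c_[np.cos(t),np.sin(t)];R=np.round(P,1);print(np.c_[np.arange(108,151,3),np.diff(R,axis=0).round(1)])
E
```

```text
time_s: 20.35
ee_pos: [0.6514, -0.1388, 0.1561]
force: [2.1, -4.1, 5.5]
time_s: 20.95
ee_pos: [0.648, -0.1069, 0.156]
force: [1.6, 3.8, 6.7]
[[108.   -1.2   2.9]
 [111.   -1.3   2.9]
 [114.   -1.5   2.7]
 [117.   -1.6   2.7]
 [120.   -1.8   2.6]
 [123.   -1.9   2.5]
 [126.   -2.    2.4]
 [129.   -2.2   2.3]
 [132.   -2.2   2.2]
 [135.   -2.4   2. ]
 [138.   -2.5   2. ]
 [141.   -2.6   1.7]
 [144.   -2.6   1.7]
 [147.   -2.8   1.5]
 [150.   -2.8   1.4]]
```

View pics/db105.png

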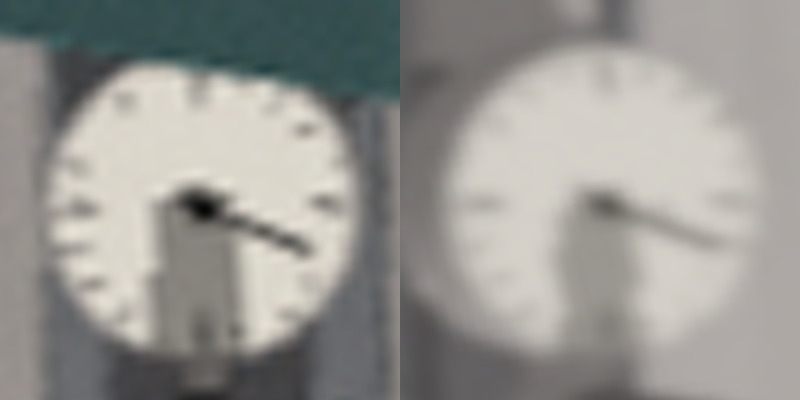

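```bash
Z='-E pos|force'
python3 -m creep '{"delta_pos":[[-1.2,2.9,0],[-1.3,2.9,0],[0,0,0],[0,0,0]],"dr":[[0,0,0],[0,0,0],[0,0,0],[0,0,0]]}'|grep $Z; python3 pic.py b111
python3 -m creep '{"delta_pos":[[-1.5,2.7,0],[-1.6,2.7,0],[0,0,0],[0,0,0]],"dr":[[0,0,0],[0,0,0],[0,0,0],[0,0,0]]}'|grep $Z; python3 pic.py b117
python3 -m creep '{"delta_pos":[[-1.8,2.6,0],[-1.9,2.5,0],[0,0,0],[0,0,0]],"dr":[[0,0,0],[0,0,0],[0,0,0],[0,0,0]]}'|grep $Z; python3 pic.py b123
python3 -m creep '{"delta_pos":[[-2.0,2.4,0],[0,0,0],[0,0,0]],"dr":[[0,0,0],[0,0,0],[0,0,0]]}'|grep $Z; python3 pic.py b126
python3 -m creep '{"delta_pos":[[-2.2,2.3,0],[0,0,0],[0,0,0]],"dr":[[0,0,0],[0,0,0],[0,0,0]]}'|grep $Z; python3 pic.py b129
python3 -m creep '{"delta_pos":[[-2.2,2.2,0],[0,0,0],[0,0,0]],"dr":[[0,0,0],[0,0,0],[0,0,0]]}'|grep $Z; python3 pic.py b132
python3 -m creep '{"delta_pos":[[-2.4,2.0,0],[-2.5,2.0,0],[0,0,0],[0,0,0]],"dr":[[0,0,0],[0,0,0],[0,0,0],[0,0,0]]}'|grep $Z; python3 pic.py b138
python3 -m creep '{"delta_pos":[[-2.6,1.7,0],[-2.6,1.7,0],[0,0,0],[0,0,0]],"dr":[[0,0,0],[0,0,0],[0,0,0],[0,0,0]]}'|grep $Z; python3 pic.py b144
cat > mont2.py <<'E'
import sys,cv2,numpy as np
t=sys.argv[3:];o=int(sys.argv[2])
ims=[cv2.resize(cv2.imread(f'pics/d{x}.png')[:,o:o+400],(200,200),interpolation=cv2.INTER_AREA) for x in t]
while len(ims)%4: ims.append(0*ims[0])
cv2.imwrite(f'pics/{sys.argv[1]}.png',np.vstack([np.hstack(ims[i:i+4]) for i in range(0,len(ims),4)]))
E
for o in 0 400; do python3 mont2.py n$o $o b111 b117 b123 b126 b129 b132 b138 b144; done
```

```text
ee_pos: [0.6455, -0.1015, 0.1561]
force: [2.5, 1.8, 6.8]
ee_pos: [0.6424, -0.0961, 0.1561]
force: [2.5, 3.1, 6.9]
ee_pos: [0.6387, -0.091, 0.1561]
force: [0.9, 2.8, 7.4]
ee_pos: [0.6367, -0.0887, 0.1561]
force: [0.2, 2.8, 7.4]
ee_pos: [0.6344, -0.0863, 0.156]
force: [1.0, 2.0, 8.2]
ee_pos: [0.6322, -0.0842, 0.156]
force: [-0.2, 2.7, 7.9]
ee_pos: [0.6272, -0.0802, 0.1561]
force: [-1.9, 2.0, 7.7]
ee_pos: [0.6219, -0.0768, 0.1561]
force: [-2.6, 2.0, 9.2]
```

View pics/n0.png

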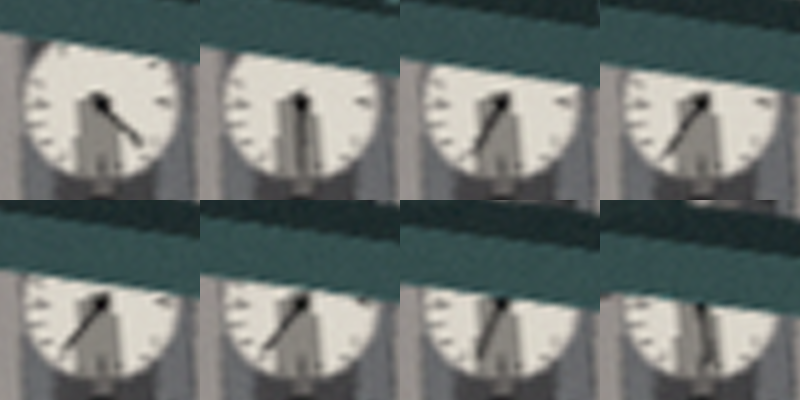

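View pics/n400.png

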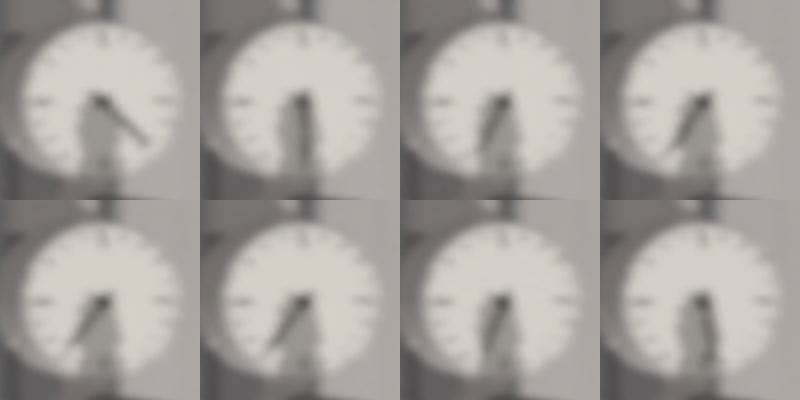

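Readings are about 5.0 mm (117°), 5.75 (123°), 6.03 (129°), 5.97 (132°), 5.6 (138°) and 4.8 (144°). The flanks are symmetric about roughly 129.5°. I'll back up to 123° and approach again CCW.

```bash
python3 -m creep '{"delta_pos":[[2.6,-1.7,0],[2.6,-1.7,0],[2.5,-2.0,0],[2.4,-2.0,0],[2.2,-2.2,0],[2.2,-2.3,0],[2.0,-2.4,0],[0,0,0]],"dr":[[0,0,0],[0,0,0],[0,0,0],[0,0,0],[0,0,0],[0,0,0],[0,0,0],[0,0,0]]}'|grep -E 'pos|force'
python3 -m creep '{"delta_pos":[[-2.0,2.4,0],[-2.2,2.3,0],[-0.4,0.4,0],[0,0,0],[0,0,0]],"dr":[[0,0,0],[0,0,0],[0,0,0],[0,0,0],[0,0,0]]}'|grep -E 'pos|force'
python3 pic.py c1
python3 -m creep '{"delta_pos":[[0,0,0],[0,0,0],[0,0,0],[0,0,0],[0,0,0],[0,0,0]],"dr":[[0,0,0],[0,0,0],[0,0,0],[0,0,0],[0,0,0],[0,0,0]]}' 130|grep -E 'gap|pos|force'
python3 -m creep '{"delta_pos":[[0,0,20],[0,0,40],[0,0,40],[0,0,0]],"dr":[[0,0,0],[0,0,0],[0,0,0],[0,0,0]]}'|grep -E 'time|pos|force'
python3 pic.py c2
python3 mont.py m9 c1 c2
```

```text
ee_pos: [0.6389, -0.0913, 0.156]
force: [2.6, 0.6, 6.8]
ee_pos: [0.6341, -0.086, 0.156]
force: [0.6, 1.7, 6.5]
ee_pos: [0.6341, -0.0861, 0.1557]
force: [-0.6, -0.5, -0.2]
finger_gap: 0.0453
time_s: 27.15
ee_pos: [0.6353, -0.0863, 0.2621]
force: [1.1, 0.4, 0.6]
```

View pics/m9.png

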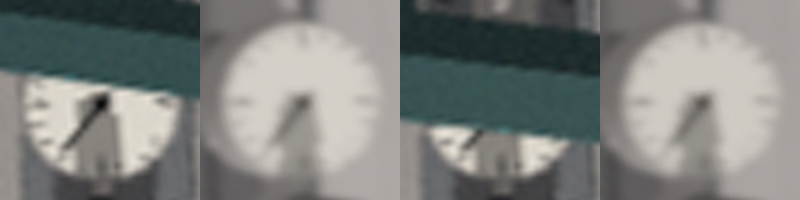

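Reading held at about 218° (6.05 mm) after letting go. I'll move the arm clear towards the base and check once more.

```bash
python3 -m creep '{"delta_pos":[[-25,-30,20],[-25,-35,10],[-25,-40,0],[-20,-40,0],[0,-40,0],[0,0,0],[0,0,0],[0,0,0]],"dr":[[0,0,0],[0,0,0],[0,0,0],[0,0,0],[0,0,0],[0,0,0],[0,0,0],[0,0,0]]}'|grep -E 'time|pos|force'
python3 pic.py c3
```

```text
time_s: 28.05
ee_pos: [0.5392, -0.2704, 0.2847]
force: [0.4, -0.6, -0.6]
```

View pics/dc3.png

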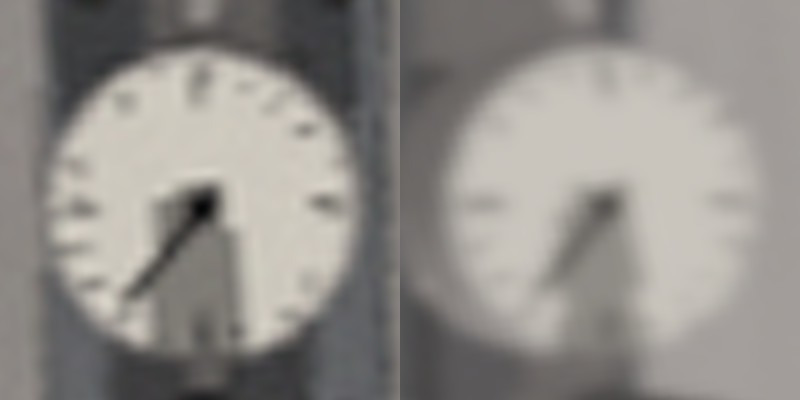

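View pics/scenec3.png

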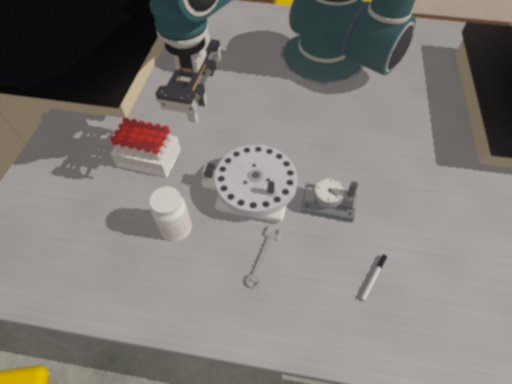

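Needle at about 218° (6.05 mm) in the top view, the knob at (270,187) in the scene, and rack, jar, spanner and marker where they were. Handing in.

```bash
python3 -c "
from h import *
robot.job_done(); print(robot.read_state()['time_s'])"
```

```text
the job is handed in; nothing more can be done
the job is handed in; nothing more can be done
```

The job is handed in, with the highest spot of the rim under the plunger. I finished at about 28 s, and the robot was touching nothing.

- **Setting the gauge:** I slid it in by its grip post until it read about 4.8 mm and let go; it still read about 4.75 mm. That spot turned out to be on the smaller bulge, so the plain rim reads about 3.05 mm.
- **The full turn:** I took the carousel by its knob through 375° counter-clockwise. All my readings, taken every 15°, stayed between about 3.0 and 6 mm, so the plunger was on the rim and well short of its 10 mm stop at each of them. The small bulge (about 1.7 mm proud) came round again at 360°. The large one (about 3 mm) peaks about 129.5° on from the start.
- **Final position:** I carried on to the large bulge, sampled both sides of it and came back to its peak counter-clockwise. The last pictures, after letting go, show about 6.05 mm, matching the highest reading of the sweep. The rack, jar, spanner and marker look unmoved.

Two things were not perfect. Closing on the post about 2 mm off centre gave a passing 25 N side force, which I relieved. Forces at the knob read about 11 N or less after each move.

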